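Fit and latch the portioning plate

ROBOT

A 7-joint arm with a two-finger parallel gripper is mounted at the origin on the work surface. World frame = base frame: x ahead of the robot, y to its left, z up, the work surface at z = 0. Lengths are in m, angles in degrees, forces in N, time in s.
With the tool pointing down it reaches from about 0.425 to 0.825 m from the base axis. Payload 3.6 kg.
Tool frame: the origin (TCP) lies on the centre line of the jaws, within the pads' length; the fingertips stand 19 mm ahead of it and the grasp point (between the pads) is the TCP; z points along the fingers, y is the direction in which the jaws open and shut (so a half turn about z gives the same grasp; the last joint's range is limited). The gripper opens to 93 mm and grips with 3 to 60 N. Pads are 15 mm wide; open, the fingers measure 128 mm over their backs; the gripper's body (75 mm by 188 mm) begins 65 mm behind the grasp point.
Start: joints at [-69.929, 35.231, -0.722, 81.555, 0.464, 63.22, -2.315], TCP at [0.239, 0.604, 0.238] pointing down, gripper open.
Joint ranges: [-178.69, 178.69], [-17.37, 117.87], [-77.05, 75.6], [15.02, 138.74], [-78.02, 258.01], [0.78, 113.62], [-162.83, 162.83]. Speed limits (degrees/s): [159.86, 159.86, 180, 180, 180, 180, 180].

INTERFACE

Orientations are given as a 3x3 rotation matrix whose columns are the frame's x, y, z axes.
In Python, from station import bot, vision, spotter gives the robot as it stands.
- The arm moves only by the shell command python3 -m handwheel 'ROWS' [FORCE]. ROWS is JSON, a list of rows, each a list of 5 numbers: the finger opening in mm, from 0 to 93, then the shift along the tool's x, y, z in mm, then the turn about the tool's z in rad. In form: [[gripper, tx, ty, tz, twist], ...]. A call has 1 to 10 rows; each row is the pose to reach, as a shift and turn from the pose measured when the call began, along the tool's axes at that moment; what a row does not reach only later rows make up. A row lasts 1/8 s, in which the tool goes at most 62.5 mm and 10.7 degrees, less where a joint would pass 70% of its speed; a pose out of reach is approached as far as the arm can. A call with a gripper value outside its range is refused whole. The fingers move at their own pace and stop on an object; FORCE is the grip in N (left out, the last holds). Time passes only in rows, so rows that repeat a pose let the fingers close. It gives the time, the measured TCP pose, the force and the opening at its end, in the units of the state.
- bot.sense(): the state, without advancing time (a new reading comes with each control period).
- vision.capture(name): name is "side" or "top" or "wrist"; returns the picture (420x560x3 uint8, red, green, blue); there is no depth.
- vision.calibration(name): a dict with "camera_matrix" (3x3 intrinsics, pixels), "R" (3x3) and "t" (3): a world point X has camera coordinates R X + t. Camera axes: x right, y down, z forward; pixel columns grow to the right and rows downward; lengths in m; the calibration is good to about 2 mm. A picture is of the moment at which its call begins: read the wrist's pose just before it. calibration takes no time and is no camera call; for the wrist camera it gives the pose at the moment of the call.
- bot.sign_off(): hands the job in, once; it reports no verdict.
Trained networks look in the newest picture that a camera, given by its name, has taken for a name from the list of things; names that differ only in an ending like _2 or _b are one class to them, and where a whole thing is asked for, a point or a joint stands for the part that bears it (a point fixed in the world has none). Each returns a list of dicts, best first, with "p" (0 to 1); they miss things now and then, are a little off and sometimes report something else, mostly with a low value. They report only what shows in the picture. A call takes as long as a camera call. They do not tell look-alikes from the thing itself.
- spotter.search_frame(label, camera): "rect" ([left, top, width, height] in pixels, round what is visible of it).
The state is a dict: "time": time; "joint_pos": joint angles; "qd": joint speeds; "joint_efforts": joint torques, N m; "tcp_pos": TCP position; "tcp_rot": TCP orientation; "wrist_force": force on the tool from outside, world axes, zero at the start; "ft_torque": the same for the moment, N m; "width": opening from 0.0 (shut) to 1.0 (fully open).
Only numpy, scipy, OpenCV 4.12 (cv2) and the standard library are available. Lean on these libraries where they do the work, as an engineer would, in place of code of your own. Each camera call takes 0.05 s, during which the arm holds its last target. There are 200 camera calls.

TASK

Set up the pastry portioning station: move the copper cutter off the bed into the white tray, and pull the red latch knob out until it clicks and stays out. Then lower the blue plate, without dropping it, over the two pins until it lies flush on the bed, and after that push the red knob fully home so that the latch locks the plate. Leave the other things on the bench where they are.

Things in the scene. Friction and masses are not known exactly. Their poses are not given: they have to be found in the camera images.
- station: Portioning station, fixed: grey base plate 190 x 224 x 12 mm, on it an aluminium bed 112 (x) x 200 (y) mm, its surface 30 mm above the bench. Origin: underside, below the bed's centre; z up. Two dark pins, 10 mm diameter, stand on the bed at x = 0, y = +-75 mm, 22 mm high, the last 7 mm tapering. The sloping latch with the red knob is on its -x side, which faces the robot.
- bed (a point): Centre of the bed's top surface, midway between the pins; axes as the station. The plate rests here.
- wiping_bar (a point): Middle of the underside of a fixed steel bar along the station's y, over the latch: 220 mm long, 16 mm deep in x, 18 mm high, underside 141 mm above the bench, 72 mm to the -x side of the bed's centre, on 12 mm posts at y = +-104 mm. It blocks a gripper coming straight down on the knob; coming along the knob's own axis is free.
- latch_knob (a point): Centre of the red knob, a disc 28 mm across, 18 mm thick, on an 11 mm shaft; moves with the latch. Its z axis is the shaft and pull-out direction, leaning 35 degrees from vertical towards the station's -x. The cheeks below (outer faces y = +-16 mm) end 28 mm down the axis when home, so fingers closing along y straddle it. At home it is 97 mm to -x of the bed's centre, 85 mm above the bench.
- latch (a joint): Latch travel in m: 0 home, 0.034 fully out. A spring detent holds it at both ends: it takes up to about 9 N, and past mid travel it snaps to the nearer end. Its steel tongue, 18 mm wide, at home reaches 9 mm over the seated plate's -x edge, 2 mm above it; pulled out it stands 10 mm clear of that edge. A plate not fully down keeps the latch from going home.
- plate: Loose blue plate, 100 (x) x 190 (y) x 8 mm, about 0.3 kg: four square windows, two round holes 13 mm across at x = 0, y = +-75 mm. Origin: centre of its underside; it fits as well turned half round. A bar handle stands on its middle, 60 mm along x, 14 mm thick in y, top 42 mm above the underside. It starts flat on the bench at one side of the station.
- cutter: Loose copper-coloured pastry cutter, an open tube 40 mm in outer diameter, wall 3 mm, 40 mm high, about 0.06 kg. Origin: centre of its lower end, z along its axis. At the start it stands upright on the bed between the pins, where it keeps the plate from going down.
- tray: White tray, fixed, at the other side of the station from the plate: 150 (x) x 130 (y) x 30 mm outside, walls and floor 4 mm. Origin: centre of its underside.
- tray_in (a point): Centre of the tray's inner floor, 4 mm above the bench; axes as the tray.
- jar: Bystander: closed amber jar with black cap, 64 mm in diameter, 85 mm high. Origin: centre of its base.
- big_ring: Bystander: steel ring 76 mm in diameter, 45 mm high. Origin: centre of its base.
- palette_knife: Bystander: flat spatula 240 mm long lying between the robot and the station. Origin: underside, about mid-length; it lies along its x.
- bowl: Bystander: aluminium bowl 110 mm across the rim, 55 mm high. Origin: centre of its base.
- nest: Bystander: single loose white meringue nest 82 mm across, 43 mm high. Origin: centre of its base. (Three more nests at the far edge are fixed to their pan.)
Things that resemble listed ones, but are neither listed nor needed, are in the scene too. Of the things like the tray, leave any that is turquoise; of the rest the larger one is meant.

How it is judged:
By the outcome, as a careful person would: the job done as asked, in the order asked, and still so for the second after the job is handed in, with the robot touching nothing.
It also fails if it takes over 72 s, if anything falls off the work surface, if the arm or the gripper's body presses on something with over 40 N, if the wrist force passes 120 N, or if a joint passes its speed limit or range.

## Working session

There is one attempt and no reset: what is moved stays moved. The work goes in short steps, Python scripts to look and compute and a shell command to move; the robot and the scene stay as the last step left them, time stands still between calls to the robot, and variables do not carry over. Pictures are saved under pics/ and viewed, about 8 in all and at most 12, crops included, and the job is handed in when it is done.

```bash
ls; mkdir -p pics
python3 - <<'E'
from station import bot, vision, spotter
import cv2,numpy as np
s=bot.sense();print(s['time'],s['tcp_pos'],np.round(s['tcp_rot'],3),s['width'])
for c in ['top','side']:
    im=vision.capture(c);cv2.imwrite(f'pics/{c}0.png',im[:,:,::-1])
    k=vision.calibration(c);print(c,k)
    for l in ['station','plate','cutter','tray','latch_knob','jar','bowl','palette_knife','big_ring','nest']:
        print(l,[(np.round(d['rect']).tolist(),round(d['p'],2)) for d in spotter.search_frame(l,c)][:4])
E
```

```text
pics
0.0 [0.23887597 0.60372018 0.23648684] [[-0.93   0.368 -0.001]
 [ 0.368  0.93  -0.002]
 [-0.    -0.003 -1.   ]] 0.9994903334544174
top {'camera_matrix': array([[439.96255804,   0.        , 271.66760816],
       [  0.        , 439.96255804, 216.53678218],
       [  0.        ,   0.        ,   1.        ]]), 'R': array([[ 5.54598867e-02, -9.98460899e-01,  1.83843193e-04],
       [-9.77375872e-01, -5.43263489e-02, -2.04413925e-01],
       [ 2.04109299e-01,  1.11570892e-02, -9.78884525e-01]]), 't': array([-0.02821727,  0.56033762,  1.26351868])}
station [([222.0, 166.0, 80.0, 59.0], 0.68)]
plate [([128.0, 194.0, 48.0, 65.0], 0.74)]
cutter [([257.0, 178.0, 12.0, 11.0], 0.58)]
tray [([294.0, 278.0, 38.0, 48.0], 0.91), ([370.0, 288.0, 29.0, 37.0], 0.87), ([357.0, 207.0, 50.0, 56.0], 0.64)]
latch_knob []
jar [([181.0, 138.0, 23.0, 28.0], 0.98)]
bowl [([401.0, 178.0, 38.0, 32.0], 0.58)]
palette_knife [([239.0, 246.0, 77.0, 21.0], 0.8), ([223.0, 163.0, 77.0, 61.0], 0.68)]
big_ring [([350.0, 154.0, 28.0, 27.0], 0.89)]
nest [([121.0, 164.0, 26.0, 32.0], 0.6)]
side {'camera_matrix': array([[
[... 344 characters left out ...]
515])}
station [([271.0, 172.0, 94.0, 98.0], 0.62), ([314.0, 219.0, 16.0, 18.0], 0.47)]
plate [([227.0, 180.0, 61.0, 21.0], 0.85)]
cutter [([317.0, 219.0, 14.0, 19.0], 0.52)]
tray [([157.0, 269.0, 58.0, 37.0], 0.96), ([148.0, 335.0, 59.0, 50.0], 0.89), ([254.0, 311.0, 88.0, 63.0], 0.58)]
latch_knob [([287.0, 212.0, 18.0, 22.0], 0.67), ([258.0, 308.0, 84.0, 66.0], 0.22), ([287.0, 168.0, 22.0, 16.0], 0.2)]
jar [([324.0, 176.0, 24.0, 28.0], 0.75), ([286.0, 212.0, 19.0, 22.0], 0.32)]
bowl [([351.0, 339.0, 63.0, 50.0], 0.63)]
palette_knife [([226.0, 232.0, 27.0, 57.0], 0.75), ([257.0, 311.0, 84.0, 61.0], 0.55)]
big_ring [([371.0, 286.0, 38.0, 40.0], 0.98)]
nest [([288.0, 167.0, 19.0, 18.0], 0.7)]
```

Run:
```python
import cv2
a=cv2.imread('pics/top0.png')[130:340,110:450];cv2.imwrite('pics/top0c.png',cv2.resize(a,None,fx=2.3,fy=2.3,interpolation=cv2.INTER_CUBIC))
a=cv2.imread('pics/side0.png')[150:400,130:430];cv2.imwrite('pics/side0c.png',cv2.resize(a,None,fx=2.4,fy=2.4,interpolation=cv2.INTER_CUBIC))
```

```text
(no output)
```

View pics/top0c.png

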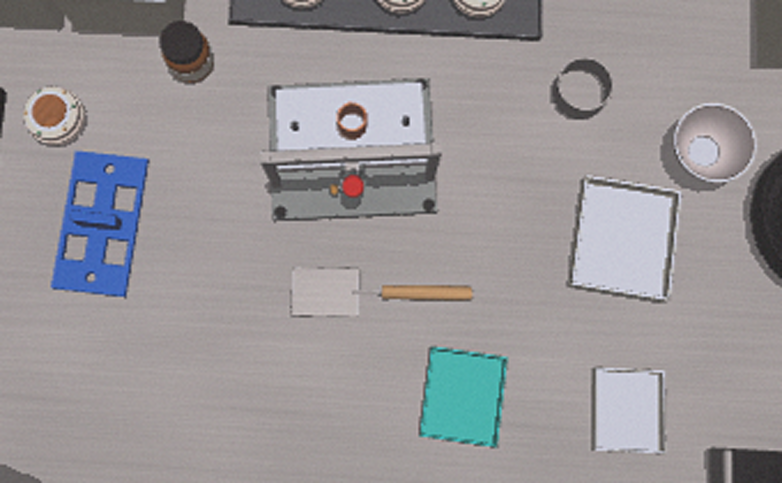

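View pics/side0c.png

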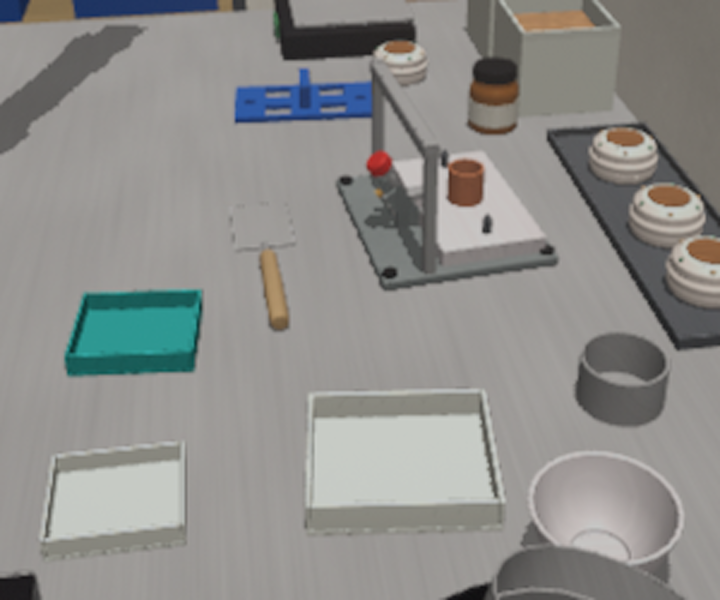

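Top crop: three tray-like things – turquoise (full-image px 313,302), small white (384,306), large white (382,235). The large white one is the larger non-turquoise one, so it is meant; this enlarged crop confirms it. Plate at left (≈152,226), station centre with copper cutter at (263,182), red knob (263,211).

```bash
cat > h.py <<'E'
from station import bot, vision, spotter
import cv2,numpy as np
def ray(k,uv):
    d=k['R'].T@np.linalg.inv(k['camera_matrix'])@[*uv,1]; return -k['R'].T@k['t'],d
def onz(k,uv,z):
    o,d=ray(k,uv); return o+d*(z-o[2])/d[2]
def proj(k,X):
    p=k['camera_matrix']@(k['R']@np.asarray(X)+k['t']); return p[:2]/p[2]
def snap(c,name=None,box=None,f=1):
    k=vision.calibration(c); im=vision.capture(c)[:,:,::-1].copy()
    if name:
        a=im if box is None else im[box[1]:box[3],box[0]:box[2]]
        cv2.imwrite(f'pics/{name}.png',cv2.resize(a,None,fx=f,fy=f,interpolation=cv2.INTER_CUBIC))
    return k,im
def blob(im,lo,hi):
    m=cv2.inRange(cv2.cvtColor(im,cv2.COLOR_BGR2HSV),lo,hi)
    n,l,s,c=cv2.connectedComponentsWithStats(m); 
    i=np.argsort(-s[1:,4])[:3]+1
    return [(s[j].tolist(),np.round(c[j],1).tolist()) for j in i],m
def to_tool(P,s=None):
    "shift in mm along tool axes to bring TCP to P"
    s=s or bot.sense(); return np.round(1000*np.array(s['tcp_rot']).T@(np.array(P)-s['tcp_pos']),1)
E
python3 - <<'E'
from h import *
k=vision.calibration('top')
c=lambda x,y:(x/2.3+110,y/2.3+130)
pr=lambda n,uv,z:print(n,np.round(onz(k,c(*uv),z),4))
pr('pinL',(295,124),.05);pr('pinR',(405,119),.05)
for b in [(277,87),(427,80),(271,150),(436,150)]:pr('bedc',b,.03)
for b in [(279,212),(430,205)]:pr('bolt',b,.012)
pr('cut',(352,112),.07)
pr('h1',(110,168),.008);pr('h2',(91,277),.008)
for b in [(78,152),(148,158),(126,297),(51,288)]:pr('pc',b,.008)
for b in [(583,178),(680,191),(666,301),(569,287)]:pr('tray',b,.03)
pr('knob',(352,186),.09)
pr('jar',(186,65),.0);pr('ring',(582,95),.0);pr('bowl',(712,140),.05)
E
```

```text
pinL [0.6591 0.1111 0.05  ]
pinR [ 0.6742 -0.0352  0.05  ]
bedc [0.7157 0.1412 0.03  ]
bedc [ 0.7371 -0.0629  0.03  ]
bedc [0.6267 0.1427 0.03  ]
bedc [ 0.6391 -0.0794  0.03  ]
bolt [0.5458 0.1274 0.012 ]
bolt [ 0.5667 -0.0755  0.012 ]
cut [0.674  0.0354 0.07  ]
h1 [0.5948 0.3627 0.008 ]
h2 [0.4445 0.3718 0.008 ]
pc [0.6148 0.4089 0.008 ]
pc [0.6117 0.3123 0.008 ]
pc [0.4205 0.3224 0.008 ]
pc [0.4269 0.4234 0.008 ]
tray [ 0.6113 -0.2777  0.03  ]
tray [ 0.6007 -0.4073  0.03  ]
tray [ 0.4523 -0.3881  0.03  ]
tray [ 0.4636 -0.2612  0.03  ]
knob [0.5699 0.0288 0.09  ]
jar [0.7505 0.2746 0.    ]
ring [ 0.7373 -0.2808  0.    ]
bowl [ 0.6679 -0.4443  0.05  ]
```

```bash
python3 -c "
from h import *
print(to_tool([.667,.037,.26]))"
```

```text
[-606.6 -370.2  -22.3]
```

```bash
python3 -m handwheel '[[70,-54,-33,-10,-0.05],[70,-107,-65,-22,-0.1],[70,-160,-98,-22,-0.15],[70,-214,-130,-22,-0.2],[70,-267,-163,-22,-0.25],[70,-320,-196,-22,-0.3],[70,-374,-228,-22,-0.35],[70,-427,-261,-22,-0.4],[70,-480,-293,-22,-0.45],[70,-520,-317,-22,-0.48]]' 20; python3 -c "
from h import *
s=bot.sense();print(s['tcp_pos'],s['joint_pos'],s['wrist_force']);print(to_tool([.667,.037,.26]))"
```

```text
time: 2.35
tcp_pos: [0.6076, 0.1151, 0.2598]
tcp_rot: [[-0.995, -0.101, 0.001], [-0.101, 0.995, -0.001], [-0.001, -0.001, -1.0]]
wrist_force: [1.0, 0.3, 0.0]
width: 0.753
[0.6075608  0.11510511 0.25977994] [-10.40500877  31.2623965   -3.95805991  85.33869787   2.36122514
  63.44802536  80.97635911] [0.9873813  0.27717221 0.01241406]
[-51.2 -83.7  -0.1]
```

```bash
python3 -m handwheel '[[70,-26,-42,0,0],[70,-51,-84,0,0],[70,-51,-84,0,0]]'
python3 - <<'E'
from h import *
k,im=snap('wrist','w1')
b,_=blob(im,(5,120,40),(18,255,255));print('cutter',b[:2])
b,_=blob(im,(0,0,0),(180,255,50));print('dark',b)
print(proj(k,[.667,.037,.07]),proj(k,[.667,.037,.03]),proj(k,[.570,.028,.085]))
print(-k['R'].T@k['t'],k['camera_matrix'][0,0]);print(bot.sense()['tcp_pos'])
E
```

```text
time: 2.72
tcp_pos: [0.6684, 0.0302, 0.259]
tcp_rot: [[-0.996, -0.093, 0.001], [-0.093, 0.996, -0.005], [-0.001, -0.005, -1.0]]
wrist_force: [0.4, 0.5, -0.6]
width: 0.753
cutter [([312, 346, 42, 41, 822], [335.5, 361.5]), ([213, 336, 34, 29, 750], [229.5, 350.3])]
dark [([0, 265, 560, 155, 33059], [178.4, 369.9]), ([174, 248, 386, 119, 16016], [444.5, 309.0]), ([176, 364, 34, 6, 108], [188.2, 366.2])]
[289.48293215 196.5203376 ] [288.95830648 189.81076706] [290.36727043  97.94506639]
[0.59998057 0.02513379 0.40654044] 323.4253678709071
[0.6673147  0.03413825 0.25920644]
```

View pics/w1.png

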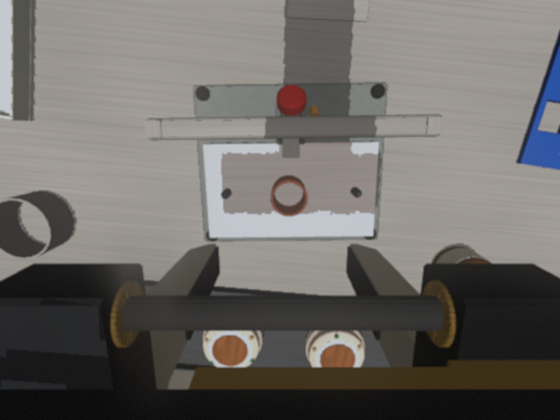

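The wrist view shows the cutter ring centred at (289,195), pins at (226,194) and (355,192), red knob at (292,99), which matches the predictions.

```bash
python3 - <<'E'
from h import *
k=vision.calibration('wrist');im=cv2.imread('pics/w1.png')
for n,lo,hi in [('red',(0,150,90),(6,255,255))]:
    b,_=blob(im,lo,hi);print(n,b[:2]); kn=b[0][1]
# copper ring: fit ellipse within window
hsv=cv2.cvtColor(im,cv2.COLOR_BGR2HSV)[165:225,262:318]
m=((hsv[...,1]>90)&((hsv[...,0]<16)|(hsv[...,0]>172))).astype(np.uint8)
x,y,w,h=cv2.boundingRect(m);print('ring box',x+262,y+165,w,h)
cu=(x+262+w/2,y+165+h/2)
print('cut',onz(k,cu,.07),'knob',onz(k,kn,.09))
g=cv2.cvtColor(im,cv2.COLOR_BGR2GRAY)
P=[]
for x0 in (214,343):
    w=g[180:206,x0:x0+24]; mm=(w<70).astype(np.uint8); ys,xs=np.nonzero(mm);print(len(xs),xs.min()+x0,xs.max()+x0,ys.min()+180,ys.max()+180)
    P.append(onz(k,(xs.mean()+x0+.5,ys.mean()+180+.5),.044))
P=np.array(P);print(P,np.linalg.norm(P[0]-P[1]));d=P[1]-P[0];print('yaw',np.degrees(np.arctan2(d[1],d[0]))-90,'mid',P.mean(0))
E
python3 -c "
from h import *
print(to_tool([.6675,.037,.06]))"
```

```text
red [([278, 86, 28, 29, 637], [291.6, 99.5])]
ring box 271 177 36 38
cut [0.66521278 0.04095482 0.07      ] knob [0.57042218 0.03326302 0.09      ]
49 223 230 189 197
48 352 360 188 196
[[ 0.67456461 -0.02913055  0.044     ]
 [ 0.65821407  0.11714342  0.044     ]] 0.14718496898857308
yaw 6.378059936789597 mid [0.66638934 0.04400644 0.044     ]
[ -0.5   3.2 199.2]
```

```bash
python3 -m handwheel '[[70,0,3,50,0],[70,0,3,100,0],[70,0,3,150,0],[70,0,3,185,0],[70,0,3,199,0],[70,0,3,199,0],[36,0,3,199,0],[36,0,3,199,0],[36,0,3,199,0],[36,0,3,199,0]]' 15
```

```text
time: 4.03
tcp_pos: [0.6675, 0.0366, 0.061]
tcp_rot: [[-0.995, -0.097, 0.001], [-0.097, 0.995, -0.002], [-0.001, -0.002, -1.0]]
wrist_force: [-0.6, 0.4, 3.2]
width: 0.424
```

```bash
python3 -m handwheel '[[36,0,0,-50,0],[36,0,0,-100,0],[36,0,-10,-150,0],[36,25,-60,-150,0],[36,50,-115,-150,0],[36,78,-170,-150,0],[36,106,-225,-150,0],[36,130,-280,-150,0],[36,155,-330,-150,0],[36,170,-355,-150,0]]'; python3 -c "
from h import *
k,im=snap('wrist','w2')
s=bot.sense();print(s['tcp_pos'],to_tool([.532,-.3336,.034]),s['width'])
for c in [(.6113,-.2777),(.6007,-.4073),(.4523,-.3881),(.4636,-.2612)]:print(proj(k,[*c,.03]))"
```

```text
time: 5.28
tcp_pos: [0.5298, -0.3374, 0.2113]
tcp_rot: [[-0.996, -0.091, -0.0], [-0.091, 0.996, -0.004], [0.001, -0.004, -1.0]]
wrist_force: [-0.3, 1.2, -1.4]
width: 0.427
[ 0.52751567 -0.34135042  0.21122296] [ -5.7   8.6 177.2] 0.42649636408830505
[329.85447829 275.9423631 ]
[212.78414132 256.7257956 ]
[238.32485264 116.70592556]
[365.43358497 140.77944828]
```

View pics/w2.png

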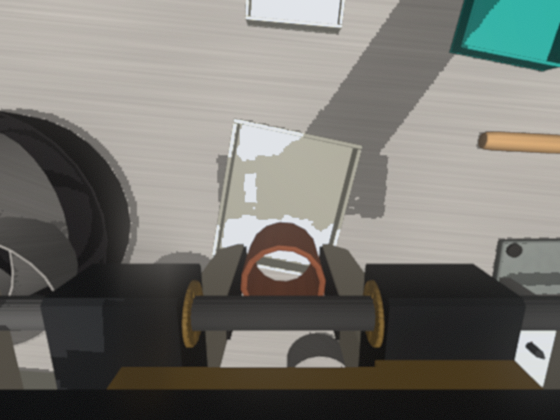

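The tray's near corners show at (238,121) and (358,147), within a few px of the prediction, and the cutter is held at (283,285). Lowering it into the tray.

```bash
python3 -m handwheel '[[36,-6,7,50,0],[36,-6,7,100,0],[36,-6,7,140,0],[36,-6,7,165,0],[36,-6,7,176,0],[36,-6,7,176,0],[52,-6,7,176,0],[62,-6,7,176,0],[62,-6,7,176,0],[62,-6,7,140,0]]'; python3 -m handwheel '[[62,0,0,-60,0],[62,0,0,-110,0],[62,-10,50,-150,0],[62,-20,100,-180,0]]';python3 -c "
from h import *
s=bot.sense();print(s['tcp_pos'],to_tool([.565,.029,.26]))"
```

```text
time: 6.58
tcp_pos: [0.5306, -0.3338, 0.0691]
tcp_rot: [[-0.996, -0.087, -0.008], [-0.087, 0.996, -0.004], [0.008, -0.003, -1.0]]
wrist_force: [0.9, -0.3, -0.4]
width: 0.661
time: 7.08
tcp_pos: [0.5435, -0.2315, 0.2508]
tcp_rot: [[-0.996, -0.084, -0.005], [-0.084, 0.996, -0.005], [0.006, -0.005, -1.0]]
wrist_force: [0.1, 0.6, -0.5]
width: 0.667
[ 0.54354348 -0.23146528  0.25075675] [-43.2 257.7 -10.7]
```

```bash
python3 -m handwheel '[[60,-8,50,0,-0.02],[60,-16,105,0,-0.02],[60,-25,160,10,-0.02],[60,-34,210,20,-0.02],[60,-43,250,30,-0.02],[60,-43,258,40,-0.02],[60,-43,258,40,-0.02],[60,-43,258,40,-0.02]]'
python3 - <<'E'
from h import *
k,im=snap('wrist','w3',(100,0,560,330),1.7)
kt,t=snap('top','t3')
b,_=blob(im,(0,150,90),(6,255,255));print(b[:2])
bt,_=blob(t,(0,150,80),(6,255,255));print(bt[:2])
print('wrist z=.09',onz(k,b[0][1],.09),'top',onz(kt,bt[0][1],.09))
b,_=blob(t,(5,120,40),(18,255,255));print('copper',b)
print(bot.sense()['tcp_pos'])
E
```

```text
time: 8.07
tcp_pos: [0.5646, 0.0265, 0.2096]
tcp_rot: [[-0.995, -0.101, -0.005], [-0.101, 0.995, -0.007], [0.006, -0.006, -1.0]]
wrist_force: [-0.6, -0.1, 0.1]
width: 0.644
[([270, 206, 31, 31, 739], [284.7, 221.1])]
[([262, 357, 1, 1, 1], [262.0, 357.0]), ([270, 383, 1, 1, 1], [270.0, 383.0])]
wrist z=.09 [0.57041084 0.02867775 0.09      ] top [0.1594732  0.00720005 0.09      ]
copper [([137, 95, 46, 34, 1346], [160.0, 111.5]), ([82, 92, 46, 34, 1232], [104.9, 107.9]), ([0, 107, 44, 109, 843], [33.0, 164.6])]
[0.56478499 0.02684284 0.20983424]
```

View pics/w3.png

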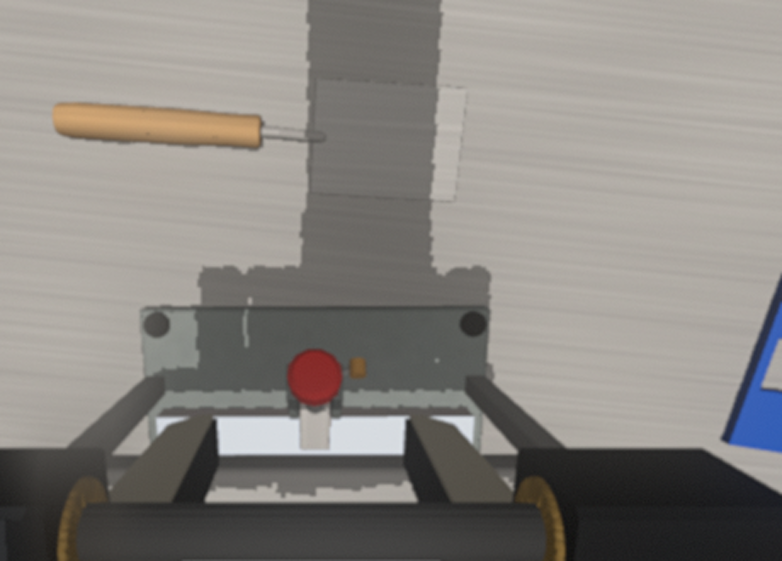

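```bash
python3 -m handwheel '[[60,-3,1,45,0],[60,-3,1,85,0],[60,-3,1,105,0],[60,-3,1,110,0],[60,-3,1,110,0],[22,-3,1,110,0],[22,-3,1,110,0],[22,-3,1,110,0],[22,-3,1,110,0]]' 45;python3 -c "
from h import *
s=bot.sense();print(s['tcp_pos'],s['wrist_force'],s['width']*93)"
```

```text
time: 9.3
tcp_pos: [0.5673, 0.0279, 0.1001]
tcp_rot: [[-0.995, -0.101, -0.004], [-0.101, 0.995, -0.006], [0.004, -0.005, -1.0]]
wrist_force: [-0.5, -0.0, 1.6]
width: 0.286
[0.5672998  0.02785968 0.10011903] [-0.51193806 -0.03115625  1.61208703] 26.59986836117536
```

```bash
python3 -m handwheel '[[22,5,0,-7,0],[22,10,0,-14,0],[22,15,0,-21,0],[22,19,0,-27,0],[22,20,0,-28.5,0],[22,20,0,-28.5,0],[22,20,0,-28.5,0]]';python3 -c "
from h import *
s=bot.sense();print(s['tcp_pos'],s['wrist_force'],s['width']*93)"
```

```text
time: 10.18
tcp_pos: [0.5479, 0.0259, 0.1282]
tcp_rot: [[-0.995, -0.101, -0.004], [-0.101, 0.995, -0.006], [0.004, -0.005, -1.0]]
wrist_force: [4.6, -1.7, -9.3]
width: 0.286
[0.54786275 0.02585793 0.12822194] [ 4.60480321 -1.70261177 -9.3244144 ] 26.602551630564868
```

```bash
python3 -m handwheel '[[60,0,0,0,0],[60,0,0,0,0],[60,2,0,-30,0],[60,5,0,-75,0],[60,5,0,-100,0],[60,5,0,-100,0],[60,5,0,-100,0]]';python3 - <<'E'
from h import *
s=bot.sense()
k,im=snap('wrist')
b,_=blob(im,(0,150,90),(6,255,255));print(b[:1])
a=im[100:330,150:450]
ks,si=snap('side');bs,_=blob(si,(0,150,80),(6,255,255))
w=si[150:300,240:390]
cv2.imwrite('pics/w4.png',np.hstack([cv2.resize(a,(522,400)),cv2.resize(w,(270,400))[:, :270]]))
print('side red',bs[:2])
for p in [k['R'].shape]:pass
home=np.array([.570,.0285,.085]);ax=np.array([-.571,-.06,.819])
for q in (0,.034):
    f=home+ax*(q+.009);print(q,proj(k,f),proj(ks,home+ax*q))
print(s['tcp_pos'])
E
```

```text
time: 11.05
tcp_pos: [0.5422, 0.0259, 0.2275]
tcp_rot: [[-0.995, -0.101, -0.006], [-0.101, 0.995, -0.006], [0.006, -0.005, -1.0]]
wrist_force: [0.6, 0.2, -1.1]
width: 0.645
[([267, 212, 32, 33, 791], [282.5, 227.7])]
side red [([275, 205, 10, 9, 67], [280.1, 209.1])]
0 [282.4802958 234.381975 ] [286.62916984 217.71618591]
0.034 [282.21591229 221.9757553 ] [279.06060108 208.95030188]
[0.54223253 0.02591516 0.22747208]
```

View pics/w4.png

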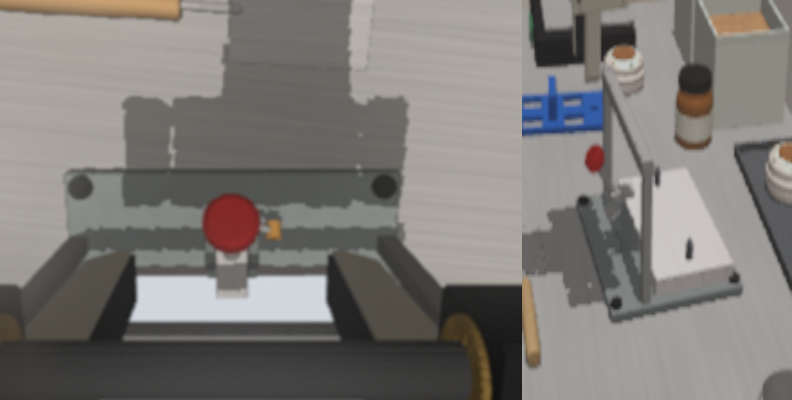

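Side view: the red knob is now at (280,209), where 34 mm out predicts (279,209), so the latch is out. Next, the plate.

```bash
python3 -m handwheel '[[60,0,30,0,0.17],[60,-2,70,0,0.35],[60,-4,110,0,0.52],[60,-6,150,0,0.7],[60,-8,190,0,0.87],[60,-10,230,0,1.05],[60,-11,270,0,1.22],[60,-12,310,0,1.4],[60,-12,341,0,1.57],[60,-12,342,0,1.73]]'; python3 -m handwheel '[[60,0,0,0,0],[60,0,0,0,0]]'
python3 - <<'E'
from h import *
k,im=snap('wrist','w5')
s=bot.sense();print(s['tcp_pos'],s['joint_pos'][6])
print(proj(k,[.5948,.3627,.008]),proj(k,[.4445,.3718,.008]),proj(k,[.5197,.367,.042]))
E
```

```text
time: 12.4
tcp_pos: [0.5172, 0.3712, 0.2227]
tcp_rot: [[0.057, 0.998, -0.011], [0.998, -0.057, -0.006], [-0.007, -0.01, -1.0]]
wrist_force: [-0.5, -0.4, -0.3]
width: 0.646
time: 12.65
tcp_pos: [0.5166, 0.371, 0.2216]
tcp_rot: [[0.055, 0.998, -0.013], [0.998, -0.055, -0.007], [-0.008, -0.012, -1.0]]
wrist_force: [-0.3, -0.4, -0.2]
width: 0.648
[0.51699029 0.37067853 0.22200627] -29.593307735778968
[354.21059953 195.63205031] [221.64055538 194.55270277] [287.96907393 201.91795142]
```

View pics/w5.png

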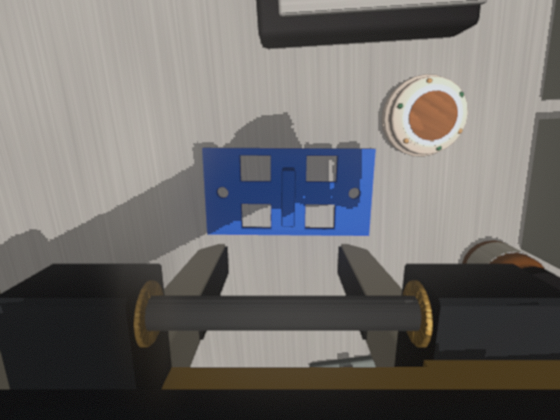

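Run:
```python
from h import *
k=vision.calibration('wrist');im=cv2.imread('pics/w5.png')
b,m=blob(im,(105,120,40),(130,255,255))
x,y,w,h=b[0][0];print(b[0])
inv=255-m[y:y+h,x:x+w];n,l,st,ce=cv2.connectedComponentsWithStats(inv)
H=[]
for i in range(1,n):
    if 50<st[i,4]<200 and abs(ce[i][1]-h/2)<8: print(st[i],ce[i]+[x,y]);H.append(onz(k,ce[i]+[x+.5,y+.5],.006))
H=np.array(H);print(H,np.linalg.norm(H[0]-H[-1]))
c=(H[0]+H[-1])/2;d=H[-1]-H[0];print('centre',c,'ang',np.degrees(np.arctan2(d[1],d[0])))
s=bot.sense();R=np.array(s['tcp_rot']);print('tool y ang',np.degrees(np.arctan2(R[1,1],R[0,1])))
print(to_tool([c[0],c[1],.03]))
```

```text
Traceback (most recent call last):
ValueError: too many values to unpack (expected 4)
```

Run:
```python
from h import *
k=vision.calibration('wrist');im=cv2.imread('pics/w5.png')
b,m=blob(im,(105,120,40),(130,255,255))
x,y,w,h,_=b[0][0];print(b[0])
inv=255-m[y:y+h,x:x+w];n,l,st,ce=cv2.connectedComponentsWithStats(inv)
H=[]
for i in range(1,n):
    if 40<st[i,4]<250 and abs(ce[i][1]-h/2)<10: print(st[i],ce[i]+[x,y]);H.append(onz(k,ce[i]+[x+.5,y+.5],.006))
H=np.array(sorted(H,key=lambda p:p[0]));print(H,np.linalg.norm(H[0]-H[-1]))
c=(H[0]+H[-1])/2;d=H[-1]-H[0];print('centre',c,'ang',np.degrees(np.arctan2(d[1],d[0])))
s=bot.sense();R=np.array(s['tcp_rot']);print('tool y ang',np.degrees(np.arctan2(R[1,1],R[0,1])))
print(to_tool([c[0],c[1],.03]))
```

```text
([204, 149, 171, 86, 10920], [288.6, 191.1])
[ 13  38  12  11 105] [222.2952381  191.95238095]
[144  38  12  12 109] [353.56880734 192.76146789]
[[0.4461374  0.37352031 0.006     ]
 [0.59570229 0.3645777  0.006     ]] 0.14983200279099904
centre [0.52091985 0.36904901 0.006     ] ang -3.421689826678303
tool y ang -3.214198866030964
[1.00e-01 6.20e+00 1.92e+02]
```

```bash
python3 -m handwheel '[[60,0,6,50,0],[60,0,6,100,0],[60,0,6,150,0],[60,0,6,180,0],[60,0,6,189,0],[60,0,6,189,0],[60,0,6,189,0],[10,0,6,189,0],[10,0,6,189,0],[10,0,6,189,0]]' 50;python3 -m handwheel '[[10,0,0,0,0],[10,0,0,0,0]]'; python3 -c "
from h import *
s=bot.sense();print(s['tcp_pos'],s['wrist_force'],s['width']*93)"
```

```text
time: 13.95
tcp_pos: [0.5208, 0.3692, 0.0333]
tcp_rot: [[0.056, 0.998, -0.011], [0.998, -0.056, -0.007], [-0.007, -0.011, -1.0]]
wrist_force: [0.6, 0.7, -0.8]
width: 0.374
time: 14.2
tcp_pos: [0.5206, 0.3692, 0.0333]
tcp_rot: [[0.056, 0.998, -0.012], [0.998, -0.056, -0.007], [-0.007, -0.012, -1.0]]
wrist_force: [-2.9, 0.2, 1.9]
width: 0.159
[0.52059004 0.36920395 0.03332747] [-2.93785946  0.20061326  1.85782506] 14.799342547764498
```

```bash
python3 -m handwheel '[[10,0,0,-25,0],[10,0,0,-65,0],[10,0,0,-110,0],[10,-25,3,-155,0.08],[10,-60,8,-195,0.2],[10,-95,13,-217,0.35],[10,-130,18,-217,0.5],[10,-165,22,-217,0.65],[10,-200,27,-217,0.8],[10,-240,32,-217,0.95]]';python3 -c "
from h import *
s=bot.sense();print(s['tcp_pos'],s['wrist_force'],s['width']*93,to_tool([.545,.035,.25]));R=np.array(s['tcp_rot']);print('tool y ang',np.degrees(np.arctan2(R[1,1],R[0,1])))"
```

```text
time: 15.45
tcp_pos: [0.5409, 0.1287, 0.2508]
tcp_rot: [[0.847, 0.532, -0.014], [0.532, -0.847, -0.006], [-0.015, -0.002, -1.0]]
wrist_force: [0.7, 0.4, -3.0]
width: 0.148
[0.54086708 0.12873841 0.25084141] [ 0.72783278  0.43885842 -2.98155728] 13.783388734062985 [-46.4  81.6   1.4]
tool y ang -57.8492442452735
```

```bash
python3 -m handwheel '[[10,-20,35,0,0.15],[10,-40,70,0,0.3],[10,-46,82,0,0.45],[10,-46,82,0,0.457],[10,-46,82,0,0.457],[10,-46,82,0,0.457],[10,-46,82,0,0.457]]';python3 - <<'E'
from h import *
s=bot.sense();print(s['tcp_pos'],s['qd'].max() if hasattr(s['qd'],'max') else s['qd'])
k,im=snap('wrist','w6')
np.savez('w6.npz',**k)
R=np.array(s['tcp_rot']);print('tool y ang',np.degrees(np.arctan2(R[1,1],R[0,1])),R[:,2])
for y in (.075,-.075):
    p=np.array([.6665,.039,.044])+y*np.array([-.107,.994,0]);print(proj(k,p))
print(proj(k,[.6665,.039,.03]))
E
```

```text
time: 16.32
tcp_pos: [0.5455, 0.0357, 0.2513]
tcp_rot: [[0.994, 0.106, -0.014], [0.106, -0.994, -0.006], [-0.015, 0.005, -1.0]]
wrist_force: [0.2, -0.6, -2.3]
width: 0.149
[0.54551944 0.03567393 0.251288  ] 0.44092436995855266
tool y ang -83.91431159503175 [-0.01413386 -0.00615476 -0.99988117]
[217.63750062  74.56335434]
[365.33170191  74.5911528 ]
[291.14198157  76.59836977]
```

View pics/w6.png

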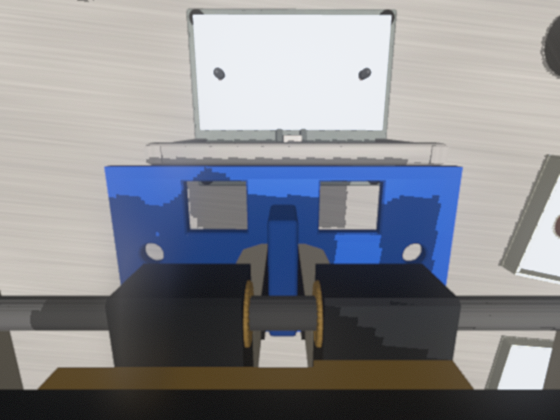

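Plate holes show at (154,252) and (412,252), pins at (219,73) and (364,73); measuring both.

Run:
```python
from h import *
k=dict(np.load('w6.npz'));im=cv2.imread('pics/w6.png');g=cv2.cvtColor(im,cv2.COLOR_BGR2GRAY)
P=[]
for x0 in (207,352):
    w=g[60:88,x0:x0+24];ys,xs=np.nonzero(w<110);u=(xs.mean()+x0+.5,ys.mean()+60.5);print(len(xs),xs.min()+x0,xs.max()+x0,ys.min()+60,ys.max()+60,u)
    P.append(onz(k,u,.041))
P=np.array(P);d=P[0]-P[1];mid=P.mean(0);print(P,np.linalg.norm(d),'yaw',np.degrees(np.arctan2(-d[0],d[1])),mid)
zp=.2513-.0333+.004;H=[]
for x0 in (140,398):
    w=g[238:266,x0:x0+28];ys,xs=np.nonzero(w>120);u=(xs.mean()+x0+.5,ys.mean()+238.5);print(len(xs),u);H.append(onz(k,u,zp))
H=np.array(H);d=H[0]-H[1];print(H,np.linalg.norm(d),'yaw',np.degrees(np.arctan2(-d[0],d[1])),H.mean(0))
# bed corners
m=(g[5:140,185:400]>205).astype(np.uint8);c=max(cv2.findContours(m,0,1)[0],key=cv2.contourArea)+[[185,5]]
b=cv2.boxPoints(cv2.minAreaRect(c));Q=np.array([onz(k,q,.03) for q in b]);print(b,Q,Q.mean(0))
s=bot.sense();print(s['tcp_pos'])
```

```text
54 215 223 69 78 (np.float64(219.94444444444446), np.float64(74.48148148148148))
72 359 369 69 78 (np.float64(364.19444444444446), np.float64(74.26388888888889))
[[ 0.6591695   0.11179711  0.041     ]
 [ 0.67520724 -0.03501373  0.041     ]] 0.14768423244270618 yaw 6.234319093078329 [0.66718837 0.03839169 0.041     ]
228 (np.float64(154.55701754385964), np.float64(251.67105263157896))
238 (np.float64(412.02100840336135), np.float64(252.26470588235293))
[[ 0.53750981  0.10994949  0.222     ]
 [ 0.55283217 -0.03913496  0.222     ]] 0.149869762887287 yaw 5.868047913262436 [0.54517099 0.03540726 0.222     ]
[[193.  15.]
 [390.  15.]
 [390. 129.]
 [193. 129.]] [[ 0.71326678  0.14400476  0.03      ]
 [ 0.73474083 -0.05385207  0.03      ]
 [ 0.6248601  -0.07540942  0.03      ]
 [ 0.6017679   0.14017315  0.03      ]] [0.6686589 0.0387291 0.03     ]
[0.54554512 0.03544912 0.25134439]
```

Run:
```python
from h import *
k=dict(np.load('w6.npz'));im=cv2.imread('pics/w6.png');g=cv2.cvtColor(im,cv2.COLOR_BGR2GRAY)
print(g[64:84,210:228]);print(g[64:84,355:374])
for c in [(.667,.0385),(.669,.0385)]:
  for y in (.075,-.075):
    for z in (.03,.045,.052):print(c,y,z,np.round(proj(k,[c[0]-.107*y,c[1]+.994*y,z]),1))
```

```text
[[238 238 239 239 238 239 240 239 239 239 239 239 239 238 239 239 239 239]
 [238 238 238 238 239 240 240 240 240 240 239 239 238 238 239 239 239 239]
 [238 239 239 239 239 236 233 232 233 237 239 240 240 240 238 238 239 238]
 [238 239 239 238 231 211 191 180 186 210 230 236 239 240 239 239 238 238]
 [239 239 239 232 202 159 134 123 128 151 181 212 233 239 240 239 239 239]
 [239 240 236 215 163 124 113 106 105 111 128 160 204 233 239 240 239 240]
 [239 239 232 188 135 118 123 115 107 102 103 117 156 207 235 240 240 239]
 [238 240 231 173 122 121 130 125 111 103 101 100 116 166 223 239 240 239]
 [239 240 231 171 116 113 122 118 108 104 101  99  98 127 190 233 240 239]
 [239 240 231 175 118 104 107 107 102 101 101 101  96 103 160 224 239 239]
 [238 239 235 197 138 104  98  99 101 101 101 103  99  95 138 208 237 240]
 [238 239 238 226 175 123 101  97 100  99 101 102  97  91 132 201 234 239]
 [238 239 239 236 214 162 121 102  97  97  98  96  92  93 140 206 235 240]
 [238 238 239 239 233 210 171 130 103  94  91  89  91 116 173 226 239 239]
 [238 238 239 239 239 236 223 182 132 102  93  99 
[... 1827 characters left out ...]
 239 239 239 239 239 239
  239]
 [239 239 239 240 239 239 240 240 240 239 240 239 239 239 239 239 239 238
  239]
 [239 239 239 239 240 240 239 239 239 239 239 239 238 239 239 239 239 239
  239]]
(0.667, 0.0385) 0.075 0.03 [220.6  76.1]
(0.667, 0.0385) 0.075 0.045 [218.   73.9]
(0.667, 0.0385) 0.075 0.052 [216.6  72.8]
(0.667, 0.0385) -0.075 0.03 [362.6  76.2]
(0.667, 0.0385) -0.075 0.045 [366.2  74. ]
(0.667, 0.0385) -0.075 0.052 [367.9  72.9]
(0.669, 0.0385) 0.075 0.03 [220.8  74.1]
(0.669, 0.0385) 0.075 0.045 [218.1  71.8]
(0.669, 0.0385) 0.075 0.052 [216.8  70.7]
(0.669, 0.0385) -0.075 0.03 [362.9  74.1]
(0.669, 0.0385) -0.075 0.045 [366.5  71.8]
(0.669, 0.0385) -0.075 0.052 [368.3  70.7]
```

```bash
python3 -c "
from h import *
print(to_tool([.668,.0385,.2513]),to_tool([.668,.0385,.095]))"
```

```text
[122.1   9.9  -1.7] [124.4   9.1 154.6]
```

```bash
python3 -m handwheel '[[10,40,3,-1,0],[10,80,6,-2,0],[10,115,9,-2,0],[10,122,10,-2,0],[10,123,10,40,0],[10,123,10,80,0],[10,124,9,115,0],[10,124,9,140,0],[10,124,9,150,0],[10,124,9,152,0]]';python3 -m handwheel '[[10,0,0,0,0],[10,0,0,0,0]]'
python3 - <<'E'
from h import *
s=bot.sense();print(s['tcp_pos'],s['wrist_force'],s['ft_torque'],s['width']*93,to_tool([.668,.0385,.095]))
k,im=snap('side');cv2.imwrite('pics/s7.png',cv2.resize(im[140:290,250:400],None,fx=4,fy=4,interpolation=cv2.INTER_CUBIC))
for y in (.075,-.075):
    p=[.668-.107*y,.0385+.994*y];print(proj(k,[*p,.052]),proj(k,[*p,.063]))
E
```

```text
time: 17.62
tcp_pos: [0.6675, 0.0387, 0.0976]
tcp_rot: [[0.994, 0.106, -0.014], [0.106, -0.994, -0.006], [-0.015, 0.005, -1.0]]
wrist_force: [0.1, 0.2, -2.4]
width: 0.147
time: 17.88
tcp_pos: [0.6682, 0.0386, 0.099]
tcp_rot: [[0.994, 0.106, -0.012], [0.106, -0.994, -0.006], [-0.013, 0.005, -1.0]]
wrist_force: [-0.0, 0.4, -3.4]
width: 0.148
[0.66819294 0.03860391 0.09896161] [-0.02941847  0.3871316  -3.3931598 ] [0.00991712 0.12296007 0.0064486 ] 13.775967722442752 [-0.2  0.1  4. ]
[314.41859847 211.50423229] [314.50081927 207.97563168]
[332.46314656 238.33915351] [332.63288114 234.53287212]
```

View pics/s7.png

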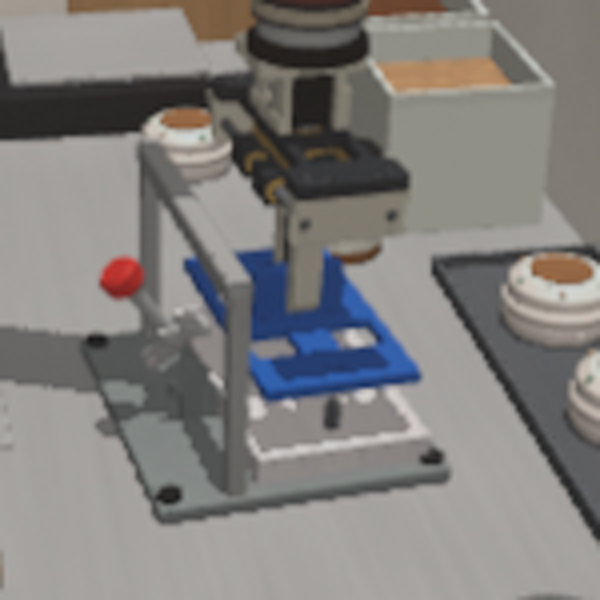

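Side view: the plate is held level over the bed, the front pin at (333,412 of the crop) is directly below the plate, and the latch is still out. Lowering slowly.

```bash
python3 -m handwheel '[[10,0,0,6,0],[10,0,0,11,0],[10,0,0,15,0],[10,0,0,18,0],[10,0,0,21,0],[10,0,0,23,0],[10,0,0,23,0]]';python3 -c "
from h import *
s=bot.sense();print(s['tcp_pos'],s['wrist_force'],s['ft_torque'],s['width']*93)"
```

```text
time: 18.8
tcp_pos: [0.6677, 0.0385, 0.0756]
tcp_rot: [[0.994, 0.106, -0.013], [0.106, -0.994, -0.006], [-0.013, 0.005, -1.0]]
wrist_force: [0.2, 0.1, -2.6]
width: 0.151
[0.66767374 0.03852008 0.07559159] [ 0.15503284  0.05928273 -2.63040503] [-0.02195815  0.0864306  -0.01539069] 14.05707632704261
```

```bash
python3 -m handwheel '[[10,0,0,3,0],[10,0,0,6,0],[10,0,0,9,0],[10,0,0,11,0],[10,0,0,12,0],[10,0,0,12.5,0],[10,0,0,12.5,0]]';python3 -c "
from h import *
s=bot.sense();print(s['tcp_pos'],s['wrist_force'],s['ft_torque'],s['width']*93)"
```

```text
time: 19.68
tcp_pos: [0.6677, 0.0382, 0.0639]
tcp_rot: [[0.994, 0.106, -0.012], [0.106, -0.994, -0.006], [-0.013, 0.005, -1.0]]
wrist_force: [-2.0, -1.1, 2.4]
width: 0.15
[0.66771627 0.03823828 0.06389459] [-1.971951   -1.14038912  2.44052264] [0.27674197 0.43993136 0.15496109] 13.936815556357384
```

```bash
python3 -m handwheel '[[10,0,0,1,0],[10,0,0,1.5,0],[10,0,0,1.5,0]]';python3 -c "
from h import *
s=bot.sense();print(s['tcp_pos'],s['wrist_force'],s['ft_torque'])"; python3 -m handwheel '[[25,0,0,0,0],[45,0,0,0,0],[45,0,0,0,0]]'; python3 -c "
from h import *
s=bot.sense();print(s['tcp_pos'],s['wrist_force'],s['ft_torque'])"
```

```text
time: 20.05
tcp_pos: [0.6679, 0.038, 0.0634]
tcp_rot: [[0.994, 0.106, -0.011], [0.106, -0.994, -0.006], [-0.012, 0.004, -1.0]]
wrist_force: [-2.4, -0.1, 6.7]
width: 0.144
[0.6679065  0.0380259  0.06337975] [-2.40894191 -0.1336693   6.69924211] [0.56183888 0.67471509 0.24958828]
time: 20.42
tcp_pos: [0.668, 0.0381, 0.063]
tcp_rot: [[0.994, 0.106, -0.011], [0.106, -0.994, -0.006], [-0.012, 0.005, -1.0]]
wrist_force: [-0.4, 0.3, 0.0]
width: 0.42
[0.66799155 0.03813467 0.0630115 ] [-0.35855326  0.3398469   0.00844896] [-0.00459181  0.13734296 -0.06681213]
```

```bash
python3 -m handwheel '[[55,0,0,-25,0],[55,0,0,-60,0],[55,0,0,-110,0],[55,0,0,-150,0],[55,0,0,-175,0],[55,-20,0,-175,-0.15],[55,-50,0,-175,-0.33],[55,-80,0,-175,-0.5],[55,-110,0,-175,-0.68],[55,-123,-1,-175,-0.85]]'
python3 - <<'E'
from h import *
k,im=snap('side');cv2.imwrite('pics/s8.png',cv2.resize(im[140:290,250:400],None,fx=4,fy=4,interpolation=cv2.INTER_CUBIC))
b,m=blob(im,(105,120,40),(130,255,255));print(b[0])
E
```

```text
time: 21.68
tcp_pos: [0.546, 0.0268, 0.2396]
tcp_rot: [[0.573, 0.82, -0.012], [0.82, -0.573, -0.006], [-0.012, -0.006, -1.0]]
wrist_force: [0.3, 0.2, -0.3]
width: 0.595
([156, 99, 64, 58, 3313], [188.1, 127.5])
```

View pics/s8.png

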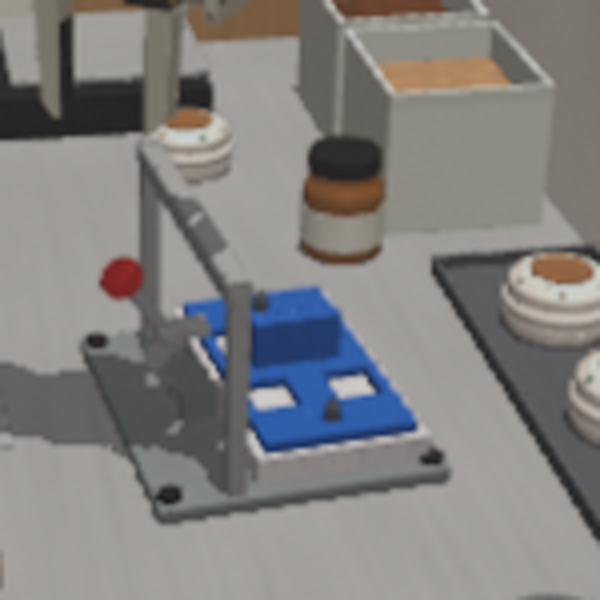

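```bash
python3 -m handwheel '[[55,0,0,0,-0.17],[55,0,0,0,-0.35],[55,0,0,0,-0.53],[55,0,0,0,-0.7],[55,0,0,0,-0.88],[55,0,0,0,-1.05],[55,0,0,0,-1.23],[55,0,0,0,-1.41],[55,0,0,0,-1.58],[55,0,0,0,-1.75]]'; python3 -c "
from h import *
s=bot.sense();R=np.array(s['tcp_rot']);print('tool y ang',np.degrees(np.arctan2(R[1,1],R[0,1])),s['joint_pos'][6])"
```

```text
time: 22.98
tcp_pos: [0.5454, 0.0265, 0.2395]
tcp_rot: [[-0.911, 0.412, -0.013], [0.412, 0.911, -0.005], [0.01, -0.01, -1.0]]
wrist_force: [0.0, 0.2, 0.1]
width: 0.589
tool y ang 65.64424735919158 61.743770619072514
```

The plate lies flush with both pins through it (crop 260,300 and 332,408), and the knob is still out at (122,277).

```bash
python3 -m handwheel '[[55,0,0,0,-0.18],[55,0,0,0,-0.36],[55,0,0,0,-0.53],[55,0,0,0,-0.53],[55,0,0,0,-0.53]]'
python3 - <<'E'
from h import *
k,im=snap('wrist');b,_=blob(im,(0,150,90),(6,255,255));print(b[:1],onz(k,b[0][1],.119))
ks,si=snap('side');b,_=blob(si,(0,150,80),(6,255,255));print(b[:1])
print(to_tool([.548,.0263,.128]))
E
```

```text
time: 23.6
tcp_pos: [0.5456, 0.0264, 0.2393]
tcp_rot: [[-0.995, -0.101, -0.013], [-0.101, 0.995, -0.005], [0.014, -0.004, -1.0]]
wrist_force: [-0.3, 0.1, -0.5]
width: 0.588
[([268, 207, 30, 31, 726], [282.3, 221.3])] [0.55085149 0.02674516 0.119     ]
[([275, 205, 10, 9, 67], [280.1, 209.1])]
[-4.100e+00 -1.000e-01  1.113e+02]
```

```bash
python3 -m handwheel '[[55,-4,0,45,0],[55,-4,0,85,0],[55,-4,0,107,0],[55,-4,0,111,0],[55,-4,0,111,0],[22,-4,0,111,0],[22,-4,0,111,0],[22,-4,0,111,0],[22,-4,0,111,0]]' 50; python3 -m handwheel '[[22,-5,0,7,0],[22,-10,0,14,0],[22,-15,0,21,0],[22,-19,0,27,0],[22,-20,0,28.5,0],[22,-20,0,28.5,0],[22,-20,0,28.5,0]]';python3 -c "
from h import *
s=bot.sense();print(s['tcp_pos'],s['wrist_force'],s['width']*93)"
```

```text
time: 24.82
tcp_pos: [0.5482, 0.0259, 0.1289]
tcp_rot: [[-0.995, -0.102, -0.013], [-0.102, 0.995, -0.006], [0.013, -0.004, -1.0]]
wrist_force: [-0.3, -0.9, 2.0]
width: 0.286
time: 25.7
tcp_pos: [0.5677, 0.0279, 0.1009]
tcp_rot: [[-0.995, -0.102, -0.013], [-0.102, 0.995, -0.006], [0.014, -0.004, -1.0]]
wrist_force: [-2.0, 0.3, 5.1]
width: 0.286
[0.56767604 0.02788506 0.10089139] [-2.01279758  0.2794639   5.13078849] 26.624836940292273
```

```bash
python3 -m handwheel '[[22,-0.5,0,1,0],[22,-0.5,0,1,0],[55,0,0,0,0],[55,0,0,0,0],[55,2,0,-30,0],[55,5,0,-80,0],[55,30,0,-120,0],[55,70,0,-140,0],[55,110,0,-150,0],[55,110,0,-150,0]]'
python3 - <<'E'
from h import *
ks,si=snap('side');b,_=blob(si,(0,150,80),(6,255,255));print(b[:1])
kt,ti=snap('top')
a=cv2.resize(si[150:360,150:400],(500,420));t=cv2.resize(ti[130:270,250:420],(300,247))
c=np.zeros((420,800,3),np.uint8);c[:,:500]=a;c[:247,500:]=t;cv2.imwrite('pics/f.png',c)
s=bot.sense();print(s['tcp_pos'],s['wrist_force'])
E
```

```text
time: 26.95
tcp_pos: [0.458, 0.0172, 0.2532]
tcp_rot: [[-0.995, -0.102, -0.013], [-0.102, 0.995, -0.006], [0.014, -0.005, -1.0]]
wrist_force: [-0.1, 0.3, -0.2]
width: 0.589
[([283, 213, 10, 10, 73], [287.5, 217.7])]
[0.46063148 0.01758447 0.25252489] [ 0.66674631  0.18805178 -0.04263763]
```

View pics/f.png

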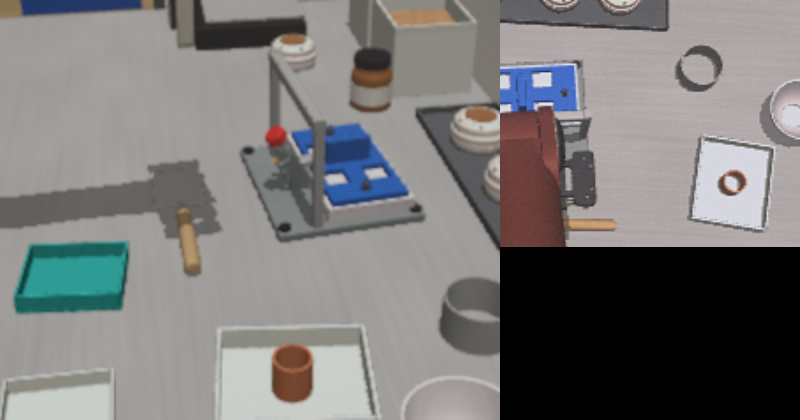

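Run:
```python
from h import *
b,_=blob(cv2.imread('pics/side0.png'),(0,150,80),(6,255,255));print('initial home',b[:1])
ok=abs(b[0][1][0]-287.5)<.8 and abs(b[0][1][1]-217.7)<.8
if ok: print(bot.sign_off())
```

```text
initial home [([283, 213, 10, 10, 73], [287.5, 217.7])]
the job is handed in; nothing more can be done
None
```

The station is set up and the job is handed in, after about 27 s of robot time. I did the steps in the order asked:

- **Cutter:** it stands upright in the large white tray. The turquoise tray and the smaller white one were left alone.
- **Latch out:** I pulled the knob 34 mm. After I let go, the side camera still saw it where a fully-out latch should be.
- **Plate:** I lowered it over both pins with no force until it touched the bed, pressed it to about 7 N and released it. The picture shows it flush with both pins through the holes.
- **Latch home:** I pushed the knob back 34 mm. In the side picture it is at pixel (287.5, 217.7), exactly where it was at home before the job.

The arm was clear of everything at the end, and the largest wrist force I read was about 10 N. The jar, ring, palette knife and turquoise tray looked undisturbed in the last picture; I did not measure them, and not every bystander was fully in view. No check failed. I did not see the tongue over the plate's edge up close; that the plate is locked rests on the knob being fully home.

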